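Press the red seal onto its gift box

ROBOT

A 6-joint arm with a two-finger parallel gripper is mounted at the origin on the work surface. World frame = base frame: x ahead of the robot, y to its left, z up, the work surface at z = 0. Lengths are in m, angles in degrees, forces in N, time in s.
With the tool pointing down it reaches from about 0.375 to 0.9 m from the base axis. Payload 3.1 kg.
Tool frame: the origin (TCP) lies at the very end of the fingers, on their centre line; the grasp point (between the pads) lies behind it (bot.grip_depth is the z of the grasp point in the tool frame, in m); z points along the fingers, y is the direction in which the jaws open and shut (so a half turn about z gives the same grasp; the last joint's range is limited). The gripper opens to 87 mm and grips with 3 to 60 N. Pads are 19 mm wide; open, the fingers measure 117 mm over their backs; the gripper's body (75 mm by 190 mm) begins 51 mm behind the grasp point.
Start: joints at [56.981, 30.224, 82.088, -0, 67.689, -10.227], TCP at [0.242, 0.576, 0.223] pointing down, gripper open.
Joint ranges: [-176.69, 176.69], [-43.24, 126.21], [12.49, 139.97], [-82, 262], [0, 151.66], [-163.58, 163.58]. Speed limits (degrees/s): [159.86, 159.86, 180, 180, 180, 180].

INTERFACE

Orientations are given as a 3x3 rotation matrix whose columns are the frame's x, y, z axes.
In Python, from rig import bot, vision gives the robot as it stands. The module is installed in compiled form; this text tells all that it offers.
- The arm moves only by the shell command python3 -m jog 'ROWS'. ROWS is JSON, a list of rows, each a list of 3 entries, a list of its own where there are three numbers: the shift along the tool's x, y, z in mm, then the turn, a rotation vector about the tool's x, y, z in degrees, then the closure, from 0 (fully open) to 1 (shut). In form: [[[dx, dy, dz], [wx, wy, wz], fingers], ...]. A call has 1 to 12 rows; each row is the pose to reach, as a shift and turn from the pose commanded when the call began, along the tool's axes at that moment; what a row does not reach only later rows make up. A row lasts 1/12 s, in which the tool goes at most 41.7 mm and 7.16 degrees, less where a joint would pass 70% of its speed; a pose out of reach is approached as far as the arm can. A call with a gripper value outside its range is refused whole. The fingers move at their own pace and stop on an object; the grip force is fixed at half the most. Time passes only in rows, so rows that repeat a pose let the fingers close. It gives the time, the measured TCP pose, the force and the opening at its end, in the units of the state.
- bot.read_state(): the state, without advancing time (a new reading comes with each control period).
- vision.capture(name): name is "scene" or "top"; returns the picture (384x512x3 uint8, red, green, blue); there is no depth.
- vision.camera_info(name): a dict with "intrinsics" (3x3 intrinsics, pixels), "dist" ([k1, k2, p1, p2, k3] as OpenCV has them; the pictures are not rectified), "camera_from_world" (4x4, takes a point from world to camera coordinates). Camera axes: x right, y up, looking along -z (the intrinsics and any distortion apply to the point x, -y, -z); pixel columns grow to the right and rows downward; lengths in m; the calibration is good to about 2 mm. A picture is of the moment at which its call begins. camera_info takes no time and is no camera call.
- bot.hand_in(): hands the job in, once; it reports no verdict.
The state is a dict: "time_s": time; "joint_positions": joint angles; "qvel": joint speeds; "tau": joint torques, N m; "position": TCP position; "tcp_rot": TCP orientation; "force": force on the tool from outside, world axes, zero at the start; "moment": the same for the moment, N m; "opening": opening from 0.0 (shut) to 1.0 (fully open).
Only numpy, scipy, OpenCV 4.12 (cv2) and the standard library are available. Lean on these libraries where they do the work, as an engineer would, in place of code of your own. Each camera call takes 0.05 s, during which the arm holds its last target. There are 200 camera calls.

TASK

Push the green swing arm of the seal press round until its round pad hangs over the red seal on one of the three gift boxes, then press the arm's blue knob down firmly with a fingertip, so that the pad presses wholly on the red seal. Finish while still holding the knob down. Do not press the pad on the other boxes, lift nothing, and leave the boxes and the other things on the desk where they stand.

Things in the scene. Friction and masses are not known exactly. Their poses are not given: they have to be found in the camera images.
- pivot (a point): upright axis of the seal press's swing arm, at the arm's mid-height (107 mm above the desk). The press is a fixed wooden plate 320 x 400 x 8 mm with a steel post; this point's x axis is the plate's, pointing away from the arm when the arm is at 0. The pivot cap is 52 mm across, its top at 129 mm.
- swing_arm (a joint): angle of the green swing arm, rad, counter-clockwise seen from above positive; at 0 it points along the plate's -x (roughly towards the robot), limits -1.25 and 1.25. The arm is a level bar 16 mm wide, from 95 to 120 mm above the desk, running from the pivot to a round head (40 mm across, 88 to 125 mm high) whose axis is 200 mm from the pivot. It has friction of 0.2 N m (about 1.7 N pushed 120 mm from the pivot) and stays where it is left.
- plunger: spring plunger that slides upright through the arm's head: a black rubber pad 24 mm across below, a steel rod, a blue knob above. Origin at the centre of the pad's underside.
- pad (a point): centre of the pad's underside, 200 mm from the pivot; 75 mm above the desk when the plunger is up, 15 mm above a seal's top. Travel is 22 mm down; it springs back up when let go.
- knob_top (a point): centre of the top of the blue knob (34 mm across, 12 mm thick), 162 mm above the desk when up. Pressing it needs about 1 N to start and 3.3 N by the time the pad meets the seal; pressing firmly means 3 N or more on the seal, so some 7 to 15 N on the knob.
- parcel_red: a small gift box in kraft paper with black ribbon, 95 x 66 x 50 mm high, loose, 0.3 to 0.55 kg; origin at the centre of its underside, x along its length. This one carries the red seal.
- seal (a point): centre of the top of the red seal, a disc 40 mm across and 2 mm thick in the middle of that box's top; 60 mm above the desk. It lies within 3 mm of the arc of the pad, at a swing angle of about -0.73, 0 or 0.73; the three boxes change places.
- parcel_gold: a small gift box in kraft paper with black ribbon, 95 x 66 x 50 mm high, loose, 0.3 to 0.55 kg; origin at the centre of its underside, x along its length. It carries a gold seal, already pressed.
- parcel_plain: a small gift box in kraft paper with black ribbon, 95 x 66 x 50 mm high, loose, 0.3 to 0.55 kg; origin at the centre of its underside, x along its length. It has a small cream tag and no seal.
- brass_stamp: brass hand stamp standing on the plate beside the post, 28 mm across, 84 mm high; origin at its underside
- ribbon_roll: roll of navy ribbon lying flat on the plate beside the post, 60 mm across, 25 mm high; origin at its underside
- pen: red pen lying on the desk, 142 mm long, 12 mm thick; origin at its underside
- scissors: scissors with black handles lying on the desk, 200 mm long, 11 mm high; origin at the underside
- clip_jar: glass jar with a brass cap on the desk, 56 mm across, 70 mm high; origin at its underside
Mind the look-alikes: they are no part of the job. What is shaped like the parcel_red but orange or turquoise is not meant.

How it is judged:
By the outcome, as a careful person would: the job done as asked, in the order asked, and still so for the second after the job is handed in, while the arm keeps its last pose, push and grip.
It also fails if it takes over 51 s, if anything falls off the work surface, if the arm or the gripper's body presses on something with over 40 N, if the wrist force passes 120 N, or if a joint passes its speed limit or range.

## Working session

There is one attempt and no reset: what is moved stays moved. The work goes in short steps, Python scripts to look and compute and a shell command to move; the robot and the scene stay as the last step left them, time stands still between calls to the robot, and variables do not carry over. Pictures are saved under pics/ and viewed, about 8 in all and at most 12, crops included, and the job is handed in when it is done.

```bash
mkdir -p pics
cat > h.py <<'E'
import numpy as np, cv2
from rig import bot, vision
def ray(name,uv):
    c=vision.camera_info(name);K=np.array(c["intrinsics"],float);d=np.array(c["dist"],float);T=np.array(c["camera_from_world"])
    p=cv2.undistortPoints(np.array(uv,float).reshape(-1,1,2),K,d).reshape(-1,2)
    v=np.c_[p[:,0],-p[:,1],-np.ones(len(p))]@T[:3,:3]
    return -T[:3,:3].T@T[:3,3], v
def onz(name,uv,z):
    o,v=ray(name,uv); return o+v*((z-o[2])/v[:,2])[:,None]
def proj(name,P):
    c=vision.camera_info(name);T=np.array(c["camera_from_world"]);q=np.atleast_2d(P)@T[:3,:3].T+T[:3,3]
    q=q*[1,-1,-1]
    return cv2.projectPoints(q,np.zeros(3),np.zeros(3),np.array(c["intrinsics"],float),np.array(c["dist"],float))[0].reshape(-1,2)
def blobs(im,lo,hi,amin=25):
    h=cv2.cvtColor(im,cv2.COLOR_RGB2HSV); m=cv2.inRange(h,np.array(lo),np.array(hi))
    n,l,s,c=cv2.connectedComponentsWithStats(m)
    return [(int(s[i,4]),c[i].round(1),s[i,:4]) for i in range(1,n) if s[i,4]>=amin]
E
python3 - <<'E'
from h import *
for n in("top","scene"):
    im=vision.capture(n); np.save(f"{n}0.npy",im)
    cv2.imwrite(f"pics/{n}0.png",cv2.resize(im[:,:,::-1],(800,600),interpolation=cv2.INTER_CUBIC))
    for k,lo,hi in(("red",(0,130,80),(6,255,255)),("green",(45,80,40),(85,255,255)),("blue",(100,120,60),(125,255,255))):
        for b in blobs(im,lo,hi): print(n,k,b)
s=bot.read_state();print(s);print(bot.grip_depth)
E
```

```text
top red (128, array([456.2, 185.5]), array([451, 179,  12,  13], dtype=int32))
top red (86, array([343.8, 197.9]), array([339, 193,  11,  11], dtype=int32))
top red (107, array([287., 200.]), array([281, 194,  13,  13], dtype=int32))
top red (174, array([385.6, 228.7]), array([379, 211,  15,  36], dtype=int32))
top red (89, array([348.4, 245. ]), array([344, 240,  10,  11], dtype=int32))
top red (93, array([306.7, 268.3]), array([302, 263,  11,  11], dtype=int32))
top green (1064, array([358.,  77.]), array([315,  70,  87,  15], dtype=int32))
top green (249, array([248.4, 162.7]), array([230, 139,  34,  55], dtype=int32))
top green (2591, array([ 17. , 225.6]), array([  0, 187,  41,  80], dtype=int32))
top blue (2445, array([140.8,  73.9]), array([111,  53,  61,  43], dtype=int32))
top blue (385, array([ 79.3, 126.2]), array([ 67, 112,  25,  29], dtype=int32))
top blue (103, array([221.6, 147.7]), array([215, 141,  14,  14], dtype=int32))
top blue (583, array([ 60.2, 158.6]), array([ 24, 146,  58,  24], dtype=int32))
top blue (86, array([226.5, 196. ]), array([222, 191,  10,  11], dt
[... 1726 characters left out ...]
21492375e+01, -5.31123872e-04,
        6.76927468e+01, -1.02277176e+01]), 'qvel': array([-0.04505608, -0.0482193 , -0.13052863, -0.11143926,  0.04226408,
       -0.06866504]), 'tau': array([ 1.12860901e-04, -4.40984631e+01, -1.77150249e+01,  6.35220297e-02,
        5.34341822e-02, -5.01398586e-05]), 'position': array([0.24171653, 0.57563052, 0.22167124]), 'tcp_rot': array([[-9.21921177e-01,  3.87375987e-01, -1.08999585e-03],
       [ 3.87377363e-01,  9.21919689e-01, -1.69294686e-03],
       [ 3.49081673e-04, -1.98300328e-03, -9.99997973e-01]]), 'force': array([0.57438371, 0.42491896, 0.47484051]), 'moment': array([ 0.00256846, -0.02048946,  0.05332376]), 'opening': 1.000126618691533}
-0.0187
```

View pics/top0.png

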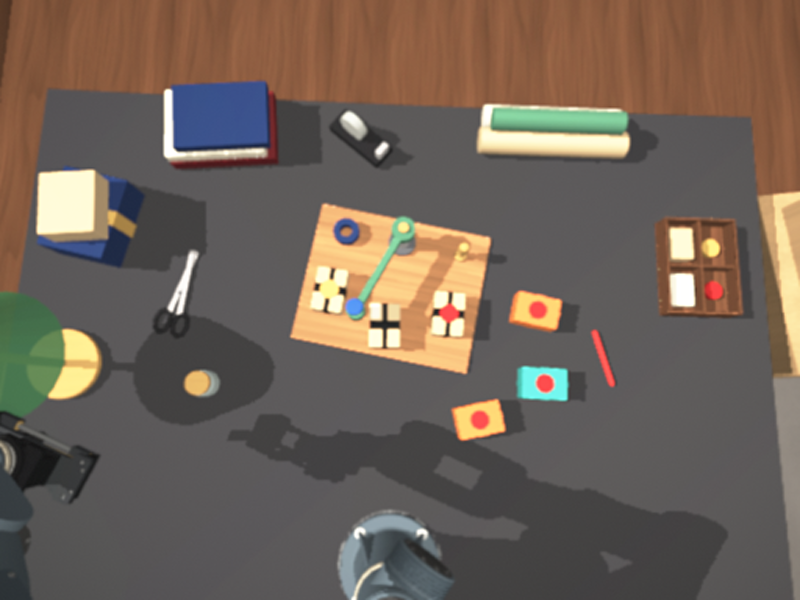

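View pics/scene0.png

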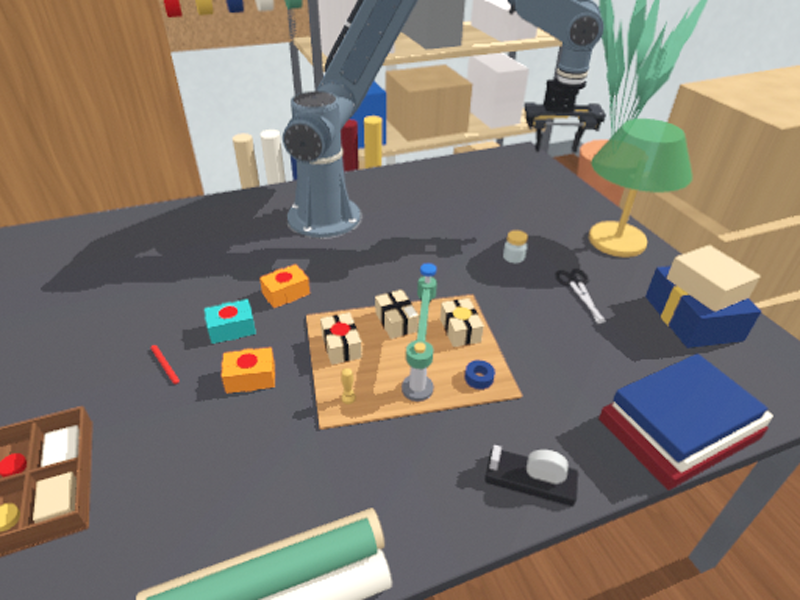

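The top view (at 1.56x) shows the red-seal kraft box at (449,313), the gold box at (330,289) and the plain box at (385,325). The arm's knob is at (355,308), between gold and plain, and the pivot cap is at (403,229). The orange and turquoise boxes are off the plate.

Run:
```python
from h import *
im=np.load("top0.npy")
seal=onz("top",[287,200],.060)[0]; knob=onz("top",[226.5,196],.162)[0]
sealS=onz("scene",[217,210.6],.060)[0]; knobS=onz("scene",[273.6,172.2],.160)[0]
print("seal",seal,sealS,"knob",knob,knobS)
# pivot cap: yellow dot centre on cap, both views
for n,box in(("top",(235,130,280,170)),("scene",(250,210,285,240))):
    im=np.load(n+"0.npy");x0,y0,x1,y1=box
    h=im[y0:y1,x0:x1]
    for b in blobs(h,(15,80,100),(35,255,255),4): print(n,b[0],b[1]+[x0,y0], onz(n,[b[1]+[x0,y0]],.130)[0])
    for b in blobs(h,(45,80,40),(85,255,255),20): print(n,"g",b)
```

```text
seal [ 0.53234664 -0.11006593  0.06      ] [ 0.53359745 -0.11247518  0.06      ] knob [0.52260706 0.08864315 0.162     ] [0.52734622 0.08669988 0.16      ]
top 381 [241.7 152. ] [0.67451575 0.04796331 0.13      ]
top 39 [257.9 145.3] [ 0.6992279 -0.0041078  0.13     ]
top 107 [272.2 147.6] [ 0.69324123 -0.05112673  0.13      ]
top 217 [264.9 165.6] [ 0.63182553 -0.02887899  0.13      ]
top g (162, array([19.4, 22.7]), array([ 8,  9, 21, 31], dtype=int32))
scene 312 [256.1 225.8] [ 0.70544711 -0.04530152  0.13      ]
scene 296 [279.3 224.2] [0.72301561 0.01928197 0.13      ]
scene 41 [268.1 222.1] [ 0.70391958 -0.00744036  0.13      ]
scene g (209, array([18.4, 15.4]), array([11,  0, 16, 26], dtype=int32))
```

```bash
cat >> h.py <<'E'
PIV=np.array([.701,-.006])
def to(P,R=None,p=None):
    s=bot.read_state(); return ((np.array(P)-s["position"])@s["tcp_rot"]*1000).round(1)
E
python3 - <<'E'
from h import *
print(to([.619,.094,.222]), to([.619,.094,.103]))
E
```

```text
[-5.344e+02 -2.979e+02  1.000e-01] [-534.4 -297.6  119.1]
```

```bash
python3 -m jog '[[[-36,-20,0],[0,0,0],1],[[-72,-40,0],[0,0,0],1],[[-108,-60,0],[0,0,0],1],[[-144,-80,0],[0,0,0],1],[[-180,-100,0],[0,0,0],1],[[-216,-120,0],[0,0,0],1],[[-252,-140,0],[0,0,0],1],[[-288,-160,0],[0,0,0],1],[[-324,-180,0],[0,0,0],1],[[-360,-200,0],[0,0,0],1],[[-396,-220,0],[0,0,0],1],[[-432,-240,0],[0,0,0],1]]' && python3 -m jog '[[[-34,-19,0],[0,0,2],1],[[-68,-38,0],[0,0,5],1],[[-102,-57,0],[0,0,5],1],[[-102,-57,20],[0,0,5],1],[[-102,-57,20],[0,0,5],1]]'
python3 - <<'E'
from h import *
s=bot.read_state();print(s["position"],s["tcp_rot"],to([.619,.094,.103]))
E
```

```text
time_s: 1.1
position: [0.548, 0.1857, 0.2222]
tcp_rot: [[-0.922, 0.388, -0.001], [0.388, 0.922, 0.0], [0.001, -0.0, -1.0]]
force: [1.6, 1.2, 0.4]
opening: 0.172
time_s: 1.52
position: [0.6184, 0.0931, 0.1991]
tcp_rot: [[-0.883, 0.47, -0.006], [0.47, 0.883, 0.0], [0.005, -0.003, -1.0]]
force: [-0.5, 0.9, 0.1]
opening: 0.005
[0.61840939 0.09313694 0.19912435] [[-8.82755390e-01  4.69793250e-01 -6.10108088e-03]
 [ 4.69800809e-01  8.82772424e-01  2.18047087e-04]
 [ 5.48830301e-03 -2.67381049e-03 -9.99981364e-01]] [-0.6  1.3 96.1]
```

```bash
python3 -m jog '[[[0,0,35],[0,0,0],1],[[0,0,70],[0,0,0],1],[[0,0,95],[0,0,0],1],[[0,0,95],[0,0,0],1],[[0,-10,95],[0,0,0],1],[[0,-20,95],[0,0,0],1],[[0,-20,95],[0,0,0],1]]'
python3 - <<'E'
from h import *
s=bot.read_state();R=s["tcp_rot"];p=s["position"]
# arc rows: tool keeps 23 mm behind arm line at radius 120; fixed tool orientation y perpendicular to arm
a0=np.arctan2(.0946,-.1784+0) 
for d in(0,6,12,18,24,30,36,42,48,54):
    a=np.radians(152.0+d);r=np.array([np.cos(a),np.sin(a)]);n=np.array([-r[1],r[0]])
    P=np.r_[PIV+.12*r-.023*n,p[2]]
    print(d,((P-p)@R*1000).round(1))
E
```

```text
time_s: 2.1
position: [0.6099, 0.0764, 0.1097]
tcp_rot: [[-0.884, 0.467, 0.002], [0.467, 0.884, -0.001], [-0.002, 0.0, -1.0]]
force: [0.7, -0.2, 0.8]
opening: 0.003
0 [ 0.9 -7.  -0. ]
6 [  2.7 -19.7  -0. ]
12 [  3.2 -32.5  -0. ]
18 [  2.3 -45.2  -0. ]
24 [  0.1 -57.8  -0. ]
30 [ -3.4 -70.1   0. ]
36 [ -8.2 -82.    0. ]
42 [-14.2 -93.3   0. ]
48 [ -21.4 -103.9    0. ]
54 [-2.960e+01 -1.137e+02  1.000e-01]
```

```bash
python3 -m jog '[[[1,-7,0],[0,0,0],1],[[3,-20,0],[0,0,-6],1],[[3,-32,0],[0,0,-12],1],[[2,-45,0],[0,0,-18],1],[[0,-58,0],[0,0,-24],1],[[-3,-70,0],[0,0,-30],1],[[-8,-82,0],[0,0,-36],1],[[-14,-93,0],[0,0,-42],1],[[-21,-104,0],[0,0,-48],1],[[-21,-104,0],[0,0,-48],1],[[-21,-104,0],[0,0,-48],1]]'
python3 - <<'E'
from h import *
for n in("top","scene"):
    im=vision.capture(n); np.save(f"{n}1.npy",im)
    cv2.imwrite(f"pics/{n}1.png",cv2.resize(im[100:292,100:356,::-1] if n=="scene" else im[110:260,200:400,::-1],(800,600),interpolation=cv2.INTER_CUBIC))
    for b in blobs(im,(100,120,60),(125,255,255)): print(n,b[0],b[1],onz(n,[b[1]],.16)[0])
E
```

```text
time_s: 3.02
position: [0.5806, -0.0248, 0.1088]
tcp_rot: [[-0.94, -0.341, 0.002], [-0.341, 0.94, -0.0], [-0.002, -0.001, -1.0]]
force: [-0.1, -0.7, 0.0]
opening: 0.006
top 2443 [140.9  73.9] [0.91549882 0.38460481 0.16      ]
top 387 [ 79.3 126.1] [0.72966117 0.56100036 0.16      ]
top 103 [221.6 147.7] [0.6773818 0.1112994 0.16     ]
top 586 [ 60.2 158.6] [0.62211086 0.60678293 0.16      ]
scene 62 [150.1   3. ] [-1.8349555  0.0680711  0.16     ]
scene 229 [216.   54.2] [-0.57782756  0.22689416  0.16      ]
scene 44 [187.8 104.5] [-0.03548301 -0.06243537  0.16      ]
scene 308 [421.8 184.5] [0.74831123 0.4973946  0.16      ]
scene 1294 [455.8 206.2] [0.8637847  0.51937554 0.16      ]
scene 3661 [440.4 259.3] [1.00188964 0.3308866  0.16      ]
scene 238 [306.6 239.1] [0.82444463 0.04971445 0.16      ]
```

View pics/top1.png

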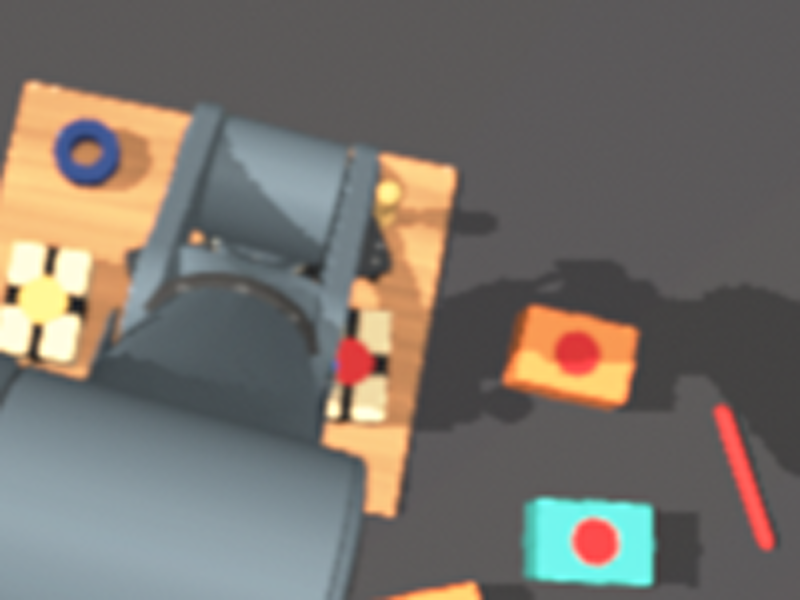

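View pics/scene1.png

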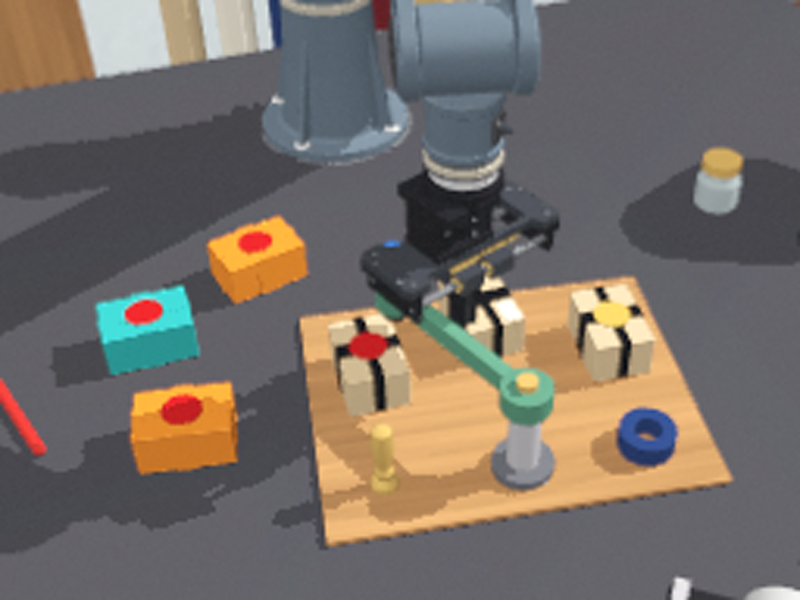

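The arm swung as planned and the boxes have not moved. The head is just short of the red seal, under the gripper. I'll push about 9° more, then back off and measure.

Run:
```python
from h import *
s=bot.read_state();R=s["tcp_rot"];p=s["position"]
for d in(0,4,8,9,12):
    a=np.radians(200+d);r=np.array([np.cos(a),np.sin(a)]);n=np.array([-r[1],r[0]])
    print(d,((np.r_[PIV+.12*r-.023*n,p[2]]-p)@R*1000).round(1))
```

```text
0 [ 0.2 -1.7  0. ]
4 [  1.5 -10.2   0. ]
8 [  2.3 -18.7   0. ]
9 [  2.4 -20.8   0. ]
12 [  2.4 -27.2   0. ]
```

```bash
python3 -m jog '[[[1,-9,0],[0,0,-4],1],[[2,-17,0],[0,0,-8],1],[[2,-19,0],[0,0,-9],1],[[2,-19,0],[0,0,-9],1],[[2,-19,0],[0,0,-9],1]]' && python3 -m jog '[[[0,20,0],[0,0,0],1],[[0,40,0],[0,0,0],1],[[0,75,0],[0,0,0],1],[[0,110,0],[0,0,0],1],[[0,150,0],[0,0,0],1],[[0,150,0],[0,0,0],1]]'
python3 - <<'E'
from h import *
for n in("top","scene"):
    im=vision.capture(n); np.save(f"{n}2.npy",im)
    cv2.imwrite(f"pics/{n}2.png",cv2.resize(im[100:292,100:356,::-1] if n=="scene" else im[110:260,200:400,::-1],(800,600),interpolation=cv2.INTER_CUBIC))
    for b in blobs(im,(100,120,60),(125,255,255),8):
        w=onz(n,[b[1]],.16)[0]
        if .4<w[0]<.7 and abs(w[1])<.2: print(n,b,w)
E
```

```text
time_s: 3.53
position: [0.5847, -0.042, 0.1076]
tcp_rot: [[-0.874, -0.487, -0.0], [-0.487, 0.874, -0.0], [0.0, -0.0, -1.0]]
force: [0.2, -0.8, 0.3]
opening: 0.006
time_s: 4.03
position: [0.5051, 0.0938, 0.1071]
tcp_rot: [[-0.871, -0.491, -0.008], [-0.491, 0.871, 0.002], [0.006, 0.006, -1.0]]
force: [-0.7, -0.5, -0.9]
opening: 0.007
top (103, array([221.6, 147.7]), array([215, 141,  14,  14], dtype=int32)) [0.6773818 0.1112994 0.16     ]
top (78, array([284.7, 198.6]), array([280, 194,  10,  10], dtype=int32)) [ 0.52109151 -0.09205796  0.16      ]
scene (80, array([219.8, 184.1]), array([215, 180,  11,   9], dtype=int32)) [ 0.52509306 -0.09551791  0.16      ]
```

View pics/top2.png

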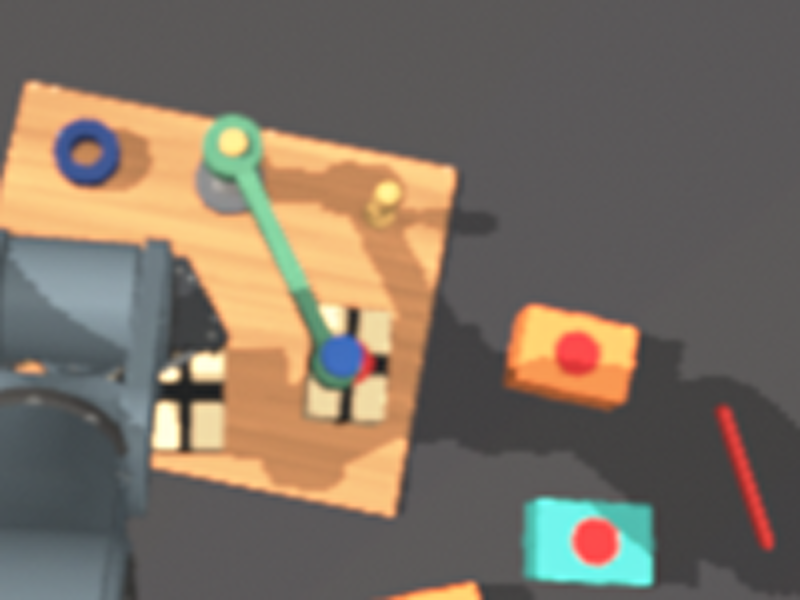

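View pics/scene2.png

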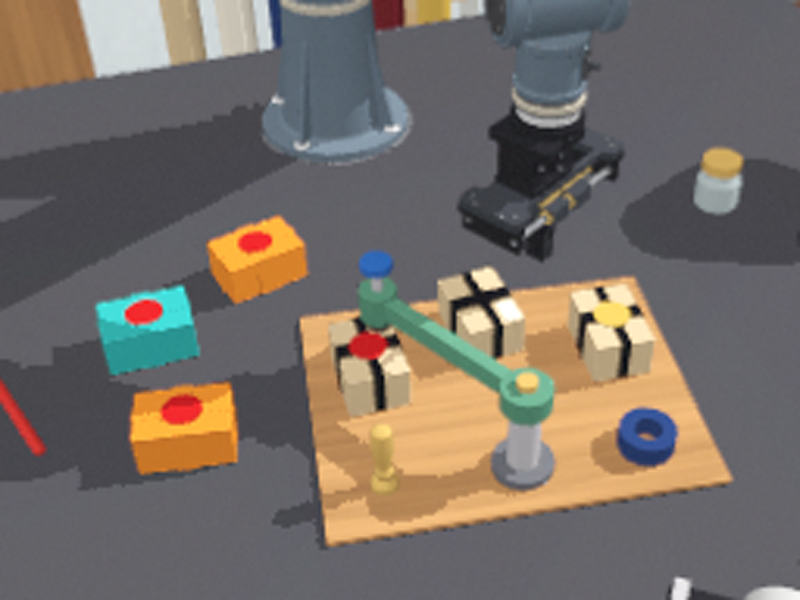

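Measured in both views, the knob is 5.8° short of the red seal. I'll go back into contact and push exactly that much.

```bash
python3 -m jog '[[[0,-40,0],[0,0,0],1],[[0,-80,0],[0,0,0],1],[[0,-115,0],[0,0,0],1],[[0,-138,0],[0,0,0],1],[[0,-149,0],[0,0,0],1],[[1,-155,0],[0,0,-3],1],[[1.7,-162,0],[0,0,-5.8],1],[[1.7,-162,0],[0,0,-5.8],1],[[1.7,-162,0],[0,0,-5.8],1]]' && python3 -m jog '[[[0,20,0],[0,0,0],1],[[0,40,0],[0,0,0],1],[[0,75,0],[0,0,0],1],[[0,110,0],[0,0,0],1],[[0,150,0],[0,0,0],1],[[0,150,0],[0,0,0],1]]'
python3 - <<'E'
from h import *
for n in("top","scene"):
    im=vision.capture(n); np.save(f"{n}3.npy",im)
    cv2.imwrite(f"pics/{n}3.png",cv2.resize(im[130:226,180:308,::-1],(800,600),interpolation=cv2.INTER_CUBIC))
    for b in blobs(im,(100,120,60),(125,255,255),8):
        w=onz(n,[b[1]],.16)[0]
        if .4<w[0]<.65 and abs(w[1])<.2: print(n,b,w)
    for b in blobs(im,(0,130,80),(6,255,255),5): print("red",n,b)
E
```

```text
time_s: 4.88
position: [0.5891, -0.0541, 0.1074]
tcp_rot: [[-0.82, -0.572, -0.0], [-0.572, 0.82, -0.0], [0.0, 0.0, -1.0]]
force: [0.6, -0.8, 0.2]
opening: 0.005
time_s: 5.38
position: [0.4951, 0.0743, 0.107]
tcp_rot: [[-0.817, -0.576, -0.01], [-0.576, 0.817, 0.002], [0.007, 0.008, -1.0]]
force: [-1.2, -0.0, -0.2]
opening: 0.006
top (83, array([291.4, 195.1]), array([287, 191,  10,  10], dtype=int32)) [ 0.53285433 -0.11276789  0.16      ]
red top (11, array([174.2,  60.1]), array([172,  58,   5,   6], dtype=int32))
red top (6, array([171.3,  99.3]), array([170,  97,   3,   5], dtype=int32))
red top (6, array([134.5, 103. ]), array([132, 103,   6,   1], dtype=int32))
red top (7, array([155., 102.]), array([152, 102,   7,   1], dtype=int32))
red top (9, array([114., 104.]), array([110, 104,   9,   1], dtype=int32))
red top (128, array([456.2, 185.5]), array([451, 179,  12,  13], dtype=int32))
red top (92, array([343.9, 198. ]), array([339, 193,  11,  11], dtype=int32))
red top (35, array([284.5, 202.2]), array([281, 197,   9,  10], dtype=int32))
red top (158, array([385.8, 228.6]), arra
[... 327 characters left out ...]
y([111.1,   5.3]), array([105,   0,  11,  11], dtype=int32))
red scene (18, array([179.4, 176.7]), array([177, 174,   8,   7], dtype=int32))
red scene (8, array([184.6, 177.6]), array([183, 176,   4,   4], dtype=int32))
red scene (9, array([143. , 197.8]), array([140, 196,   6,   4], dtype=int32))
red scene (17, array([149.2, 198.8]), array([147, 196,   5,   7], dtype=int32))
red scene (28, array([217.2, 211.9]), array([211, 208,  14,   7], dtype=int32))
red scene (114, array([105.1, 232.9]), array([ 97, 221,  18,  25], dtype=int32))
red scene (46, array([157.8, 231.7]), array([152, 228,  13,   8], dtype=int32))
red scene (103, array([  8.1, 296.2]), array([  0, 290,  17,  16], dtype=int32))
```

View pics/scene3.png

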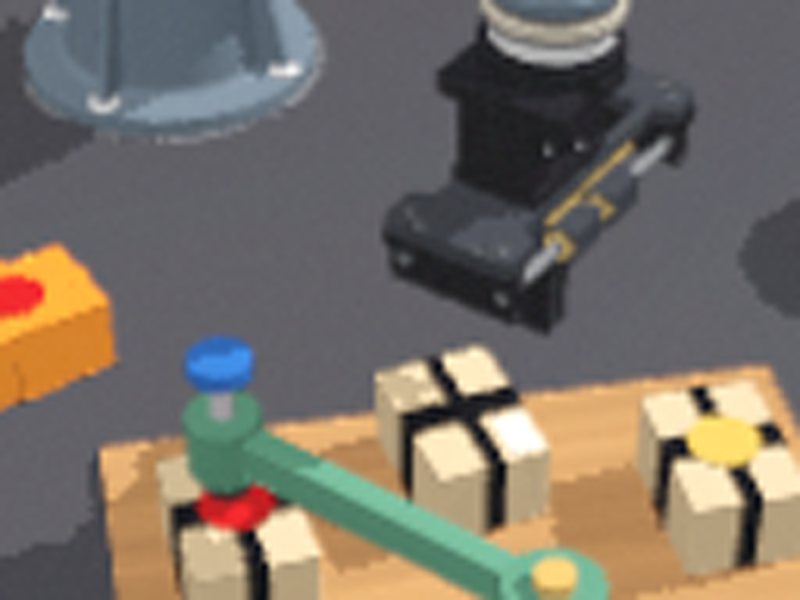

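Run:
```python
from h import *
for n,k0,k,s,z in(("top",(226.5,196),(291.4,195.1),(287,200),.161),("scene",(273.6,172.2),(214.7,188.0),(217,210.6),.157)):
    K=onz(n,[k],z)[0];S=onz(n,[s],.06)[0];K0=onz(n,[k0],z)[0]
    print(n,K0,K,S,[np.degrees(np.arctan2(*(v[:2]-PIV)[::-1]))%360 for v in(K0,K,S)],np.linalg.norm(K[:2]-PIV),np.linalg.norm(S[:2]-PIV))
    # green head in scene
im=np.load("scene3.npy");h=cv2.cvtColor(im,cv2.COLOR_RGB2HSV);m=cv2.inRange(h,np.array((45,80,40)),np.array((85,255,255)))
for r in range(192,212): print(r,np.where(m[r,200:240])[0]+200)
```

```text
top [0.52276664 0.08870936 0.161     ] [ 0.53268556 -0.11264768  0.161     ] [ 0.53234664 -0.11006593  0.06      ] [np.float64(152.01478689599827), np.float64(212.35923274614953), np.float64(211.67626019552978)] 0.1992573149125281 0.19817586667845122
scene [0.52377364 0.08845311 0.157     ] [ 0.53427858 -0.11492821  0.157     ] [ 0.53359745 -0.11247518  0.06      ] [np.float64(151.94453335546842), np.float64(213.15877885358873), np.float64(212.45810369442555)] 0.19915166934401615 0.19839500695734621
192 []
193 [212 218 219]
194 [211 212 218 219 220]
195 [210 211 212 218 219 220]
196 [210 211 212 218 219 220 221]
197 [210 211 212 213 217 218 219 220 221]
198 [210 211 212 213 214 215 216 217 218 219 220 221]
199 [210 211 212 213 214 215 216 217 218 219 220 221 222]
200 [211 212 213 214 215 216 217 218 219 220 221 222 223 224]
201 [211 212 213 214 215 216 217 218 219 220 221 222 223 224 225 226]
202 [211 212 213 214 215 216 217 218 219 220 221 222 223 224 225 226 227 228]
203 [211 212 213 214 215 216 217 218 219 220 221 222 223 224 225 226 227 228
 229 230]
204 [211 212 213 214 215 216 217 218 219 220 221 222 223 224 225 226 227 228
 229 230 231 232]
205 [211 212 213 214 215 216 217 218 219 220 221 222 223 224 225 226 227 228
 229 230 231 232 233 234]
206 [212 213 214 215 216 217 218 219 220 221 222 223 224 225 226 227 228 229
 230 231 232 233 234 235 236]
207 [213 214 215 216 217 218 219 223 224 225 226 227 228 229 230 231 232 233
 234 235 236 237 238]
208 [215 216 224 225 226 227 228 229 230 231 232 233 234 235 236 237 238 239]
209 [225 226 227 228 229 230 231 232 233 234 235 236 237 238 239]
210 [228 229 230 231 232 233 234 235 236 237 238 239]
211 [230 231 232 233 234 235 236 237 238 239]
```

Both views agree: the pad is 0.7° (2.5 mm) past the seal's centre and 1 mm off radially. That is within the 8 mm margin, so I'll go up and over the knob.

```bash
python3 -m jog '[[[0,0,-35],[0,0,0],1],[[0,0,-70],[0,0,0],1],[[0,0,-85],[0,0,0],1],[[0,0,-85],[0,0,0],1],[[0,0,-85],[0,0,0],1]]'
python3 - <<'E'
from h import *
print(to([.5335,-.1138,.180]))
E
```

```text
time_s: 5.9
position: [0.5046, 0.0683, 0.1936]
tcp_rot: [[-0.82, -0.573, 0.004], [-0.573, 0.82, -0.001], [-0.003, -0.003, -1.0]]
force: [0.8, 0.4, -0.8]
opening: 0.009
[  80.6 -165.8   13.9]
```

```bash
python3 -m jog '[[[16,-33,0],[0,0,0],1],[[32,-66,0],[0,0,0],1],[[48,-100,0],[0,0,0],1],[[64,-133,0],[0,0,0],1],[[80,-166,0],[0,0,0],1],[[80.6,-166,0],[0,0,0],1],[[80.6,-166,13],[0,0,0],1],[[80.6,-166,13],[0,0,0],1],[[80.6,-166,13],[0,0,0],1]]'
python3 - <<'E'
from h import *
s=bot.read_state();print(s["position"],to([.5335,-.1138,.162]))
E
```

```text
time_s: 6.65
position: [0.5309, -0.1128, 0.1778]
tcp_rot: [[-0.82, -0.573, -0.004], [-0.573, 0.82, 0.002], [0.002, 0.004, -1.0]]
force: [0.8, 0.4, 0.3]
opening: 0.002
[ 0.53086837 -0.11279912  0.17775734] [-1.6 -2.4 15.7]
```

```bash
python3 -m jog '[[[-1.5,-2,4],[0,0,0],1],[[-1.5,-2,9],[0,0,0],1],[[-1.5,-2,14],[0,0,0],1],[[-1.5,-2,18],[0,0,0],1],[[-1.5,-2,22],[0,0,0],1],[[-1.5,-2,22],[0,0,0],1],[[-1.5,-2,22],[0,0,0],1]]'
```

```text
time_s: 7.23
position: [0.5346, -0.1135, 0.1575]
tcp_rot: [[-0.819, -0.574, -0.0], [-0.574, 0.819, 0.001], [-0.0, 0.001, -1.0]]
force: [0.4, 1.4, 1.0]
opening: 0.005
```

```bash
python3 -m jog '[[[0,0,3],[0,0,0],1],[[0,0,6],[0,0,0],1],[[0,0,8],[0,0,0],1],[[0,0,8],[0,0,0],1],[[0,0,8],[0,0,0],1]]'
```

```text
time_s: 7.65
position: [0.5349, -0.1139, 0.1496]
tcp_rot: [[-0.819, -0.574, 0.0], [-0.574, 0.819, 0.0], [-0.0, -0.0, -1.0]]
force: [0.6, 1.5, 3.5]
opening: 0.008
```

```bash
python3 -m jog '[[[0,0,3],[0,0,0],1],[[0,0,4],[0,0,0],1],[[0,0,4],[0,0,0],1]]'
python3 - <<'E'
from h import *
im=vision.capture("scene")
cv2.imwrite("pics/scene4.png",cv2.resize(im[150:246,180:308,::-1],(800,600),interpolation=cv2.INTER_CUBIC))
print([b for b in blobs(im,(100,120,60),(125,255,255),8) if 200<b[1][0]<230 and 150<b[1][1]<220])
print(bot.read_state()["position"], bot.read_state()["force"])
for z in (.06,): print(proj("scene",[[.5335,-.1138,.147]]))
E
```

```text
time_s: 7.9
position: [0.5351, -0.1141, 0.1473]
tcp_rot: [[-0.819, -0.574, 0.001], [-0.574, 0.819, -0.001], [-0.001, -0.001, -1.0]]
force: [-2.4, 1.1, 14.0]
opening: 0.002
[(53, array([214.6, 193.1]), array([210, 190,  11,   7], dtype=int32))]
[ 0.53510866 -0.11412272  0.14734508] [-2.54135542  2.36815684 13.84115992]
[[215.15513176 190.24801833]]
```

View pics/scene4.png

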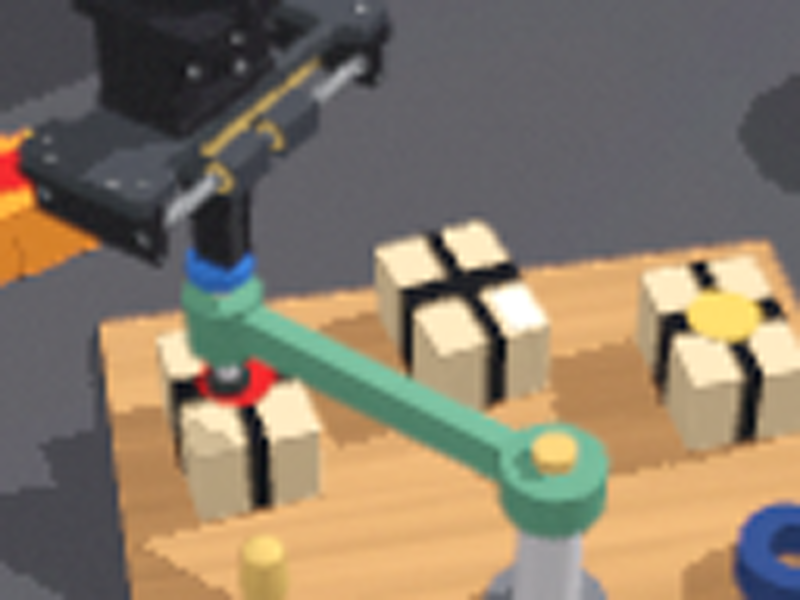

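The black pad sits wholly inside the red seal (pad at about (228,378), seal spanning 197–277), with 14 N on the knob. I'll hold briefly to confirm it is steady, then hand in.

```bash
python3 -m jog '[[[0,0,0],[0,0,0],1],[[0,0,0],[0,0,0],1],[[0,0,0],[0,0,0],1],[[0,0,0],[0,0,0],1]]' && python3 -c "
from rig import bot
print(bot.hand_in())"
```

```text
time_s: 8.28
position: [0.5351, -0.1141, 0.1474]
tcp_rot: [[-0.819, -0.574, 0.002], [-0.574, 0.819, -0.001], [-0.001, -0.002, -1.0]]
force: [-2.1, 1.8, 14.0]
opening: 0.01
the job is handed in; nothing more can be done
None
```

I pushed the green arm round about 60° with closed fingers, until its pad hung over the red seal. I then pressed the blue knob down with the fingertips and handed in at 8.3 s, still holding it.

- **Position:** before the press, both cameras put the pad about 2.5 mm past the seal's centre along its arc and 1 mm off radially, within the 8 mm margin. The picture taken while pressing shows the pad wholly inside the red disc.
- **Force:** the last reading was a steady 14 N on the knob, near the top of the 7 to 15 N range. There was also about 2–3 N of sideways force, and the arm showed no sign of turning under it.
- **Other things:** the last picture shows the three gift boxes, brass stamp and ribbon roll where they stood. I did not look again at the pen, scissors and jar after the press, but the arm stayed clear of them.
- **Disagreement:** my first push ended about 2.5° short of plan because the closed fingers are thinner than I had assumed. A second, measured push made up the rest. No check failed.

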